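# Clamp the mended mug handle

### The job

The handle of the blue mug has just been glued back on. Pump the red trigger of the bar clamp against its black grip with the gripper, letting it spring back between strokes, until the rubber pad meets the mug's handle and has sunk about halfway into its jaw, never to the bottom. Finish while still squeezing trigger and grip together so that the pad stays like that; do not touch the mug or push the bar or jaw by hand, and leave the things around it where they stand.

Things in the scene. Friction and masses are not known exactly. Their poses are not given: they have to be found in the camera images.
- clamp: one-hand bar clamp on a fixed plywood board, 110 x 385 x 12 mm. Origin on the worktop under the bar; z up, y along the steel bar towards the mug and the fixed V jaw. Upright black grip post at y = -95 mm, red trigger behind it at y = -132 mm (released). Black cheeks beside the bar are 85 mm high; at y < 0 nothing but grip and trigger is higher than 85 mm; the mug's rim is at 108 mm
- grip: the fixed black grip post; origin at the centre of its lower end, 80 mm above the worktop; it is 73 mm tall (top at 153 mm), 18 mm thick along y and 28 mm wide along x, axes as the clamp's
- trigger: the red trigger, an upright post 14 mm thick along y, 23 mm wide along x, from 80 to 152 mm above the worktop (72 mm tall). It slides along the clamp's +y towards the grip. The body origin is not on the post: use trigger_top
- trigger_top (a point): centre of the trigger's upper end; axes as the clamp's
- grip_top (a point): centre of the grip's upper end; axes as the clamp's
- trigger_travel (a joint): how far the trigger is squeezed, m: 0 released, 0.015 at its stop; a 3 to 4 N spring returns it to 0 to 2 mm. Outer width over grip and trigger: 53 mm released, 38 mm fully squeezed. Its pawl drives the toothed bar (6 mm pitch) 1:1 to the mug and slips back over the teeth on release; up to 6 mm of a stroke is lost before a tooth catches (a full stroke gains about 12 mm)
- bar_travel (a joint): advance of bar and jaw towards the mug, m, 0 to 0.075; starts at 0 to 0.022, some 25 to 48 mm before the mug is clamped. The bar has 5 N of friction and stays where it is left, but holds back no more than 5 N: more pressure lasts only while the trigger is held
- bar: the steel bar's orange jaw head (36 x 12 x 36 mm, centred 60 mm above the worktop) with pad and stem; origin is the clamp's origin shifted by the bar's travel
- pad_travel (a joint): how far the sprung pad has sunk into the jaw, m: 0 free, 0.008 half, 0.016 bottom. 1300 N/m, so 0.008 means 10 N on the mug (the trigger then takes about 19 N, with bar friction and return spring). Of the stem the 8 mm next to the jaw is orange, the 8 mm next to the pad green: at half the orange has just vanished
- pad: the dark rubber pad in front of the jaw, 34 x 6 x 34 mm; origin as the bar's shifted by the sinking; use pad_face
- pad_face (a point): centre of the pad's face that meets the mug's handle
- mug: blue mug, 84 mm across, 96 mm tall, standing on the board; its handle points to the clamp's -y, at the pad. Origin at its underside, 58 mm from the handle's outer edge (towards -y) and 16 mm from the cup's axis. The pad first slides it some 2 to 5 mm into the V jaw
- garlic: garlic bulb, 50 mm, bystander, origin at its underside
- spice_jar: spice jar with dark cap, 41 x 41 x 105 mm, bystander, origin at its underside
- egg_timer: green and white kitchen timer, 61 x 61 x 58 mm, bystander, origin at its underside
- beaker: blue plastic beaker, 66 x 66 x 75 mm, bystander, origin at its underside

How it is judged:
By the outcome, as a careful person would: the job done as asked, in the order asked, and still so for the second after the job is handed in, while the arm keeps its last pose, push and grip.
It also fails if it takes over 64 s, if anything falls off the work surface, if the arm or the gripper's body presses on something with over 40 N, if the wrist force passes 120 N, or if a joint passes its speed limit or range.

### The arm

A 6-joint arm with a two-finger parallel gripper is mounted at the origin on a cart in front of the work surface, level with it; the furniture and walls round the work are solid. World frame = base frame: x ahead of the robot, y to its left, z up, the work surface at z = 0. Lengths are in m, angles in rad, forces in N, time in s.
With the tool pointing down it reaches from about 0.25 to 0.725 m from the base axis. Payload 4 kg.
Tool frame: the origin (TCP) lies midway between the tips of the shut fingers; the grasp point (between the pads) lies bot.pinch_z behind it (bot.pinch_z is the distance from the TCP to the grasp point, in m); z points along the fingers, y is the line along which they close (so a half turn about z gives the same grasp; the last joint's range is limited). The gripper opens to 85 mm and grips with 20 to 120 N. Pads are 22 mm wide; open, the fingers measure 114 mm over their backs; the gripper's body (76 mm by 85 mm) begins 54 mm behind the grasp point. The pads swing forward as they close: fully open they stand 13 mm farther back than shut.
Start: joints at [1.173, 0.241, 0.005, 1.335, 0, 1.571], TCP at [0.194, 0.461, 0.231] pointing down, gripper open.
Joint ranges: [-2.72, 2.72], [-1.05, 1.87], [-1.09, 1.28], [-1.99, 2.15], [-1.42, 1.44], [-3.14, 3.14]. Speed limits (rad/s): [2.79, 2.79, 3.14, 3.14, 3.14, 3.14].

### API

Orientations are given as a unit quaternion [x, y, z, w].
In Python, from workcell import bot, cams, job, get_obs gives the robot as it stands (bot), with the cameras (cams), the readings as plain functions and the job (job).
- The arm moves only by the tool jog_arm, called after ">>>" by a JSON object that holds its "method" and its "body". Schema: {"type":"object","properties":{"increments":{"type":"array","items":{"type":"object","properties":{"r":{"type":"array","items":{"type":"number"},"minItems":3,"maxItems":3},"xyz":{"type":"array","items":{"type":"number"},"minItems":3,"maxItems":3},"finger_gap":{"type":"number"}},"additionalProperties":false,"required":["finger_gap"]},"minItems":1,"maxItems":10},"only":{"type":"string"},"quiet":{"type":"boolean"},"lines":{"type":"string"}},"required":["increments"],"additionalProperties":false}. increments is a list of rows, 1 to 10 of them, each an object with the fields r (a list: a rotation vector rx, ry, rz in fractions of the full range, 1 being 4 rad), xyz (a list: dx, dy, dz in a scale on which 1.0 is 50 cm), finger_gap (the finger opening in m); a field left out counts as zero (the opening has to be given); each row is the pose to reach, as a shift and turn from the pose commanded when the call began, along the tool's axes at that moment; what a row does not reach only later rows make up. A row lasts 1/8 s, in which the tool goes at most 0.0625 m and 0.188 rad, less where a joint would pass 70% of its speed; a pose out of reach is approached as far as the arm can. The fingers move at their own pace and stop on an object; the grip force is fixed at half the most. Time passes only in rows, so rows that do not move let the fingers close. The tool returns the time, the measured TCP pose, the force, the opening and the grip force at its end. only (a regular expression) keeps the lines of the reply that match it, lines (a string "A,B") keeps lines A to B, and quiet returns only ok. Shift and turn numbers lie between -1 and 1, and a call with a number outside is refused. Input that does not fit is refused with a message, and nothing moves.
- get_obs(): the state, without advancing time (a new reading comes with each control period).
- cams.camera(name): name is "scene" or "top" or "wrist"; returns the picture (384x512x3 uint8, red, green, blue); there is no depth.
- cams.calibration(name): a dict with "mtx" (3x3 intrinsics, pixels), "R" (3x3) and "t" (3): a world point X has camera coordinates R X + t. Camera axes: x right, y down, z forward; pixel columns grow to the right and rows downward; lengths in m; the calibration is good to about 2 mm. A picture is of the moment at which its call begins: read the wrist's pose just before it. calibration takes no time and is no camera call; for the wrist camera it gives the pose at the moment of the call.
- job.job_done(): hands the job in; it is judged then, once.
The state is a dict: "clock": time; "joint_pos": joint angles; "joint_vel": joint speeds; "tau": joint torques, N m; "eef_pos": TCP position; "tool_rot": TCP orientation; "ft_force": force on the tool from outside, world axes, zero at the start; "ft_torque": the same for the moment, N m; "grip_width": finger opening in m; "grasp_force": force on a finger pad.
Only numpy, scipy, OpenCV 4.12 (cv2) and the standard library are available. Lean on these libraries where they do the work, as an engineer would, in place of code of your own. Each camera call takes 0.05 s, during which the arm holds its last target. There are 200 camera calls.

## Working session

There is one attempt and no reset: what is moved stays moved. The work goes in short steps, Python scripts to look and compute and a tool call to move; the robot and the scene stay as the last step left them, time stands still between calls to the robot, and variables do not carry over. Pictures are saved under pics/ and viewed, at most 10 in all, crops included, and the job is handed in when it is done.

```bash
ls; mkdir -p pics
```

Run:
```python
from workcell import bot, cams, job, get_obs
import cv2,numpy as np
o=get_obs();print(o['clock'],o['eef_pos'],o['tool_rot'],o['grip_width'],bot.pinch_z)
a=cams.camera("scene");b=cams.camera("top")
cv2.imwrite('pics/s0.png',a[...,::-1]);cv2.imwrite('pics/t0.png',b[...,::-1])
for n in("scene","top"):
    c=cams.calibration(n);print(n,c['mtx'].tolist(),np.round(c['R'],4).tolist(),np.round(c['t'],4).tolist())
```

```text
pics
workcell.py
0.0 [0.19345807 0.46037928 0.23041407] [ 1.97618867e-01  9.80278377e-01 -1.02423414e-03 -1.97293546e-04] 0.08500457210159819 0.0187
scene [[365.75412052183333, 0.0, 257.01510906737764], [0.0, 365.75412052183333, 190.2750308895506], [0.0, 0.0, 1.0]] [[0.8356, -0.5493, 0.0114], [-0.3357, -0.5268, -0.7809], [0.4349, 0.6486, -0.6246]] [-0.4256, 0.2692, 0.8298]
top [[444.3186850691037, 0.0, 252.17828276608327], [0.0, 444.3186850691037, 191.15905717158645], [0.0, 0.0, 1.0]] [[-0.4162, -0.9093, 0.0038], [-0.8874, 0.4053, -0.2198], [0.1983, -0.0949, -0.9755]] [0.1915, 0.4926, 1.4888]
```

View pics/s0.png

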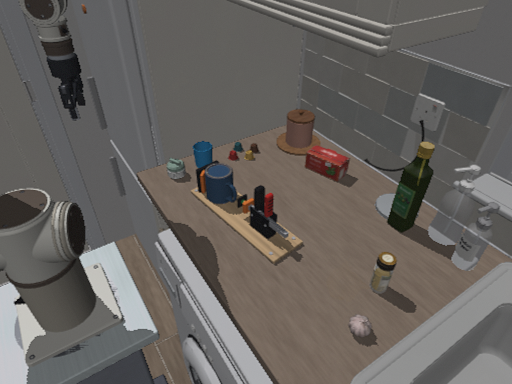

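View pics/t0.png

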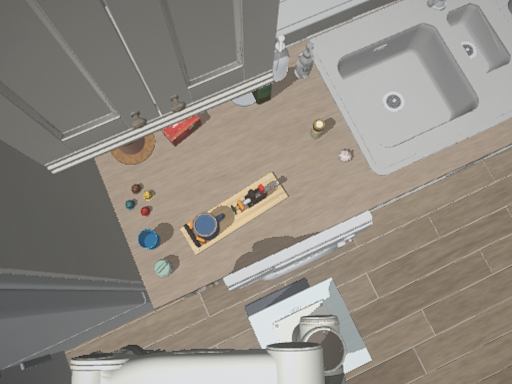

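The scene picture shows the board running from about (295,245) to (200,190), with the grip at (259,198), the trigger at (268,205) and the mug at (219,184). In the top picture the board spans (285,180) to (187,245). I'll enlarge both to read the post tops.

Run:
```python
import cv2,numpy as np
a=cv2.imread('pics/s0.png')[160:260,180:310];b=cv2.imread('pics/t0.png')[170:255,180:295]
a=cv2.resize(a,None,fx=6,fy=6,interpolation=cv2.INTER_CUBIC)
b=cv2.resize(b,None,fx=6,fy=6,interpolation=cv2.INTER_CUBIC)
cv2.imwrite('pics/s0c.png',a);cv2.imwrite('pics/t0c.png',b)
```

```text
(no output)
```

View pics/s0c.png

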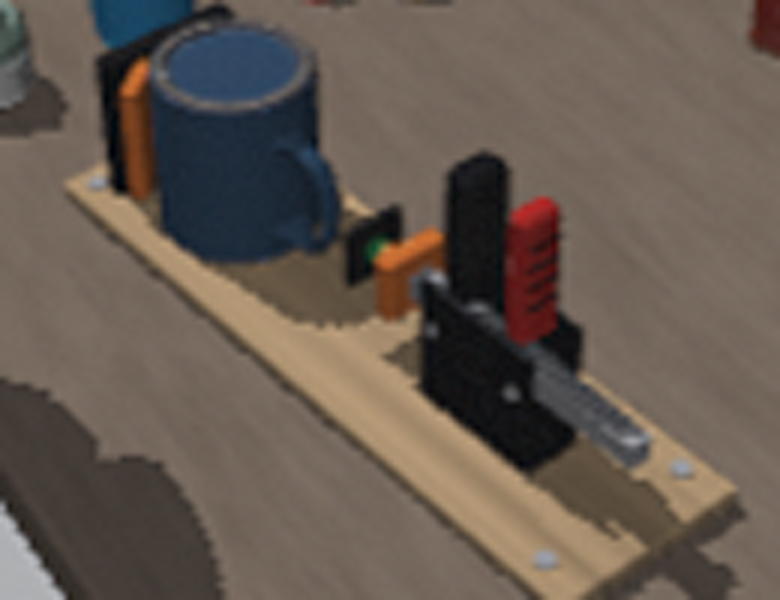

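View pics/t0c.png

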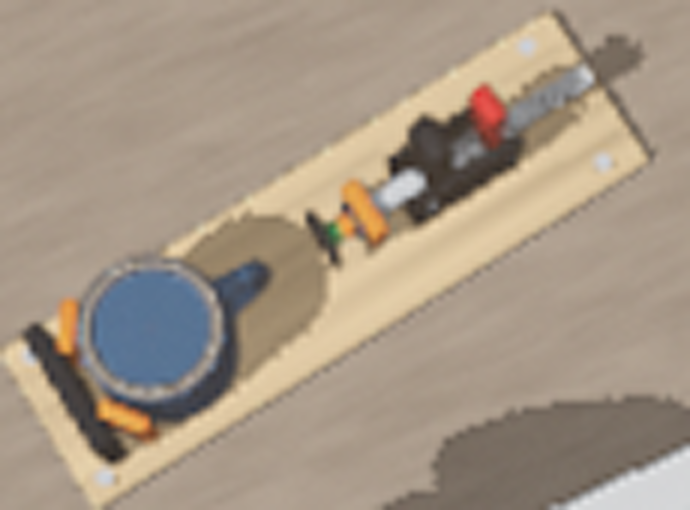

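In the scene crop the grip top is at (480,162) and the trigger top at (537,207). In the top crop the trigger top is at (487,100), the grip top at (428,133), and the board corners are at (553,12), (652,155), (98,508) and (3,352). The pad is about 60 crop pixels short of the handle.

Create h.py:
```python
from workcell import bot, cams, job, get_obs
import numpy as np
from scipy.spatial.transform import Rotation as Ro
def tri(views):
    A=[];b=[]
    for n,u,v in views:
        c=cams.calibration(n) if isinstance(n,str) else n
        P=c['mtx']@np.c_[c['R'],c['t']]
        for k,p in((0,u),(1,v)):
            r=P[k]-p*P[2];A.append(r[:3]/np.linalg.norm(r[:3]));b.append(-r[3]/np.linalg.norm(r[:3]))
    s=np.linalg.lstsq(np.array(A),np.array(b),rcond=None);return s[0]
def onz(n,u,v,z):
    c=cams.calibration(n) if isinstance(n,str) else n
    d=c['R'].T@np.linalg.solve(c['mtx'],[u,v,1]);o=-c['R'].T@c['t']
    return o+d*(z-o[2])/d[2]
```

Run:
```python
from h import *
s=lambda x,y:("scene",180+(x-2.5)/6,160+(y-2.5)/6)
t=lambda x,y:("top",180+(x-2.5)/6,170+(y-2.5)/6)
g=tri([s(480,162),t(428,133)]);r=tri([s(537,207),t(487,100)])
print('grip',g,'trig',r,np.linalg.norm(g[:2]-r[:2]))
C=np.array([onz(*t(*p),.012) for p in((553,12),(652,155),(98,508),(3,352))])
print(C)
print('sc',onz(*s(735,490),.012),onz(*s(68,182),.012))
d=(C[2]+C[3]-C[0]-C[1])[:2];print('yaw y-axis',np.degrees(np.arctan2(d[1],d[0])),'centre',C.mean(0), 'len',np.linalg.norm(d)/2)
print('g,r on z', onz(*s(480,162),.153),onz(*t(428,133),.153),onz(*s(537,207),.152),onz(*t(487,100),.152))
o=get_obs();print(Ro.from_quat(o['tool_rot']).as_matrix().round(3))
```

```text
grip [ 0.50652589 -0.01615252  0.15065409] trig [ 0.51044234 -0.053189    0.14932887] 0.03724297938387809
[[ 0.57277474 -0.12921732  0.012     ]
 [ 0.46871633 -0.14534721  0.012     ]
 [ 0.41372623  0.23526891  0.012     ]
 [ 0.520096    0.25031975  0.012     ]]
sc [ 0.56906481 -0.13008013  0.012     ] [0.41272731 0.23237423 0.012     ]
yaw y-axis 98.06180345395333 centre [0.49382832 0.05275603 0.012     ] len 0.38387024098558437
g,r on z [ 0.50317701 -0.01835578  0.153     ] [ 0.50752941 -0.01659929  0.153     ] [ 0.50711379 -0.05558425  0.152     ] [ 0.5111234 -0.0534523  0.152    ]
[[-0.922  0.387 -0.001]
 [ 0.387  0.922 -0.002]
 [-0.    -0.002 -1.   ]]
```

Units first: shifts go in shares of 50 cm and turns go in shares of 4 rad. So -0.48 m is -0.96, -0.331 m is -0.662, -0.54 rad is -0.135.

>>> {"method": "jog_arm", "body": {"increments": [{"r":[0, 0, -0.025], "xyz":[-0.12, -0.08, 0], "finger_gap":0.085}, {"r":[0, 0, -0.05], "xyz":[-0.24, -0.16, 0], "finger_gap":0.085}, {"r":[0, 0, -0.075], "xyz":[-0.34, -0.24, 0], "finger_gap":0.085}, {"r":[0, 0, -0.1], "xyz":[-0.44, -0.31, 0], "finger_gap":0.085}, {"r":[0, 0, -0.125], "xyz":[-0.54, -0.38, 0], "finger_gap":0.085}, {"r":[0, 0, -0.135], "xyz":[-0.64, -0.45, 0], "finger_gap":0.085}, {"r":[0, 0, -0.135], "xyz":[-0.74, -0.52, 0], "finger_gap":0.085}, {"r":[0, 0, -0.135], "xyz":[-0.84, -0.59, 0], "finger_gap":0.085}, {"r":[0, 0, -0.135], "xyz":[-0.96, -0.662, 0], "finger_gap":0.085}, {"r":[0, 0, -0.135], "xyz":[-0.96, -0.662, 0], "finger_gap":0.085}]}}

```text
clock: 1.35
eef_pos: [0.5091, -0.0331, 0.2305]
tool_rot: [-0.069, 0.998, -0.0, -0.0]
ft_force: [-0.2, 0.7, -0.0]
grip_width: 0.0849
grasp_force: 0.0
```

Run:
```python
from h import *
import cv2,pickle
c=cams.calibration("wrist");a=cams.camera("wrist");o=get_obs()
pickle.dump(c,open('w1.pkl','wb'));cv2.imwrite('pics/w1.png',a[...,::-1])
print(o['clock'],o['eef_pos'],Ro.from_quat(o['tool_rot']).as_matrix().round(3).tolist(),o['joint_pos'],o['ft_force'])
```

```text
1.4 [ 0.50973329 -0.03365706  0.23035161] [[-0.991, -0.137, -0.0], [-0.137, 0.991, -0.001], [0.0, -0.001, -1.0]] [-6.51906370e-02  2.62691922e-01  3.16873296e-02  1.34001989e+00
 -1.24962209e-03 -2.03040446e-01] [ 1.91760473 -0.80985282  0.45855202]
```

View pics/w1.png

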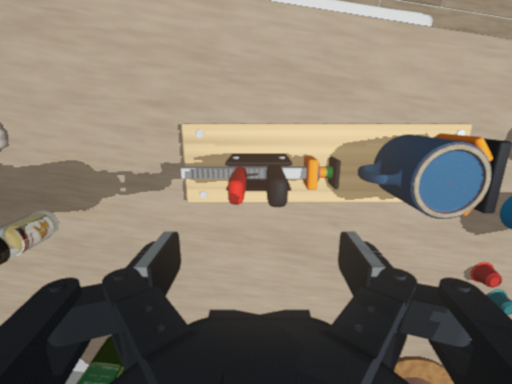

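The wrist view shows the board square to the gripper. The trigger top is at (236,195), the grip top at (278,198), the orange jaw at (312,173), the green stem at (329,172), the pad face at x≈339 and the handle edge at x≈359.

Run:
```python
from h import *
import pickle
c=pickle.load(open('w1.pkl','rb'))
o=get_obs();p=o['eef_pos'];R=Ro.from_quat(o['tool_rot']).as_matrix()
for n,u,v,z in(('trig',236,195,.152),('grip',278,198,.153)):
    X=onz(c,u,v,z);print(n,X,'tool',R.T@(X-p))
g=tri([(c,278,198),("scene",259.6,186.6),("top",250.9,191.8)]);r=tri([(c,236,195),("scene",269.1,194.1),("top",260.8,186.3)])
print(g,R.T@(g-p));print(r,R.T@(r-p))
for n,u in(('jaw front',318),('pad face',339.5),('handle',359)):
    X=onz(c,u,173,.06);print(n,R.T@(X-p))
print(c['mtx'],R.T@(-c['R'].T@c['t']-p))
```

```text
trig [ 0.51006905 -0.05247652  0.152     ] tool [ 0.00221622 -0.01859476  0.07837463]
grip [ 0.50746342 -0.01613732  0.153     ] tool [-0.0001959   0.01775656  0.07733066]
[ 0.50711255 -0.01593938  0.15050254] [0.00012326 0.01800377 0.07982799]
[ 0.51059965 -0.05298021  0.14915039] [ 0.0017585  -0.01916323  0.08122469]
jaw front [0.00203974 0.07211835 0.17026776]
pad face [0.00203701 0.09788188 0.17023741]
handle [0.00203453 0.12124931 0.17020989]
[[266.93172466   0.         259.07410831]
 [  0.         266.93172466 189.62370352]
 [  0.           0.           1.        ]] [ 0.06885613  0.00110219 -0.14306857]
```

Converted, 0.125 m is 0.25, 0.08 m is 0.16.

>>> {"method": "jog_arm", "body": {"increments": [{"xyz":[0.002, 0.015, 0.06], "finger_gap":0.085}, {"xyz":[0.002, 0.015, 0.16], "finger_gap":0.085}, {"xyz":[0.002, 0.015, 0.25], "finger_gap":0.08}, {"xyz":[0.002, 0.015, 0.25], "finger_gap":0.075}, {"xyz":[0.002, 0.015, 0.25], "finger_gap":0.072}]}}

```text
clock: 2.02
eef_pos: [0.5039, -0.0235, 0.1058]
tool_rot: [-0.071, 0.997, -0.001, -0.002]
ft_force: [-1.5, -6.1, -4.1]
grip_width: 0.0719
grasp_force: 2.7
```

Run:
```python
from h import *
import cv2
a=cams.camera("wrist");o=get_obs()
cv2.imwrite('pics/w2.png',a[...,::-1])
print(o['clock'],o['eef_pos'],o['ft_force'],o['grip_width'],o['grasp_force'])
```

```text
2.075 [ 0.50432458 -0.02344188  0.10627211] [-1.71489776 -5.58314168 -4.02481081] 0.072065517621111 2.5610601156949997
```

View pics/w2.png

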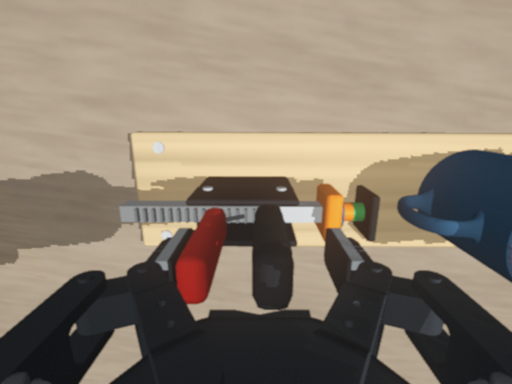

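The close view shows the trigger finger just touching the trigger, the grip at (270,255), the jaw at (331,210), the orange and green stem at (348,212)/(358,212), the pad at (368,213) and the handle edge at x≈398. The gap is still large. I'll make the first stroke now, with a small centring shift.

Converted, -0.003 m is -0.006, -0.002 m is -0.004.

>>> {"method": "jog_arm", "body": {"increments": [{"xyz":[-0.004, -0.006, 0], "finger_gap":0.062}, {"xyz":[-0.004, -0.006, 0], "finger_gap":0.052}, {"xyz":[-0.004, -0.006, 0], "finger_gap":0.044}, {"xyz":[-0.004, -0.006, 0], "finger_gap":0.039}, {"xyz":[-0.004, -0.006, 0], "finger_gap":0.039}]}}

```text
clock: 2.7
eef_pos: [0.5096, -0.0274, 0.1095]
tool_rot: [-0.071, 0.998, -0.003, 0.002]
ft_force: [-1.2, -8.1, 5.6]
grip_width: 0.039
grasp_force: 4.1
```

Run:
```python
from h import *
import cv2
a=cams.camera("wrist");o=get_obs()
cv2.imwrite('pics/w3.png',a[...,::-1])
print(o['clock'],o['eef_pos'],o['ft_force'],o['grip_width'],o['grasp_force'])
```

```text
2.75 [ 0.50963035 -0.02738899  0.10952017] [-0.30752645 -8.39124024  5.80452576] 0.039210880386892466 4.110245369374752
```

View pics/w3.png

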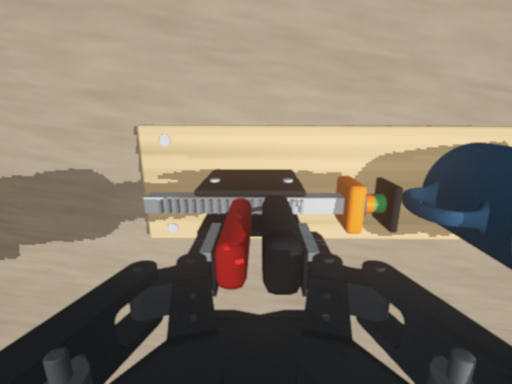

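The first stroke worked. The jaw has moved to (350,204) and the pad to x≈400, with about 12 mm left to the handle. Next is a release and the second stroke.

Converted, 0.003 m is 0.006, 0.002 m is 0.004.

>>> {"method": "jog_arm", "body": {"increments": [{"finger_gap":0.055}, {"xyz":[0, 0, 0.004], "finger_gap":0.072}, {"xyz":[0, 0, 0.006], "finger_gap":0.074}, {"xyz":[0, 0, 0.006], "finger_gap":0.074}, {"xyz":[0, 0, 0.006], "finger_gap":0.06}, {"xyz":[0, 0, 0.006], "finger_gap":0.05}, {"xyz":[0, 0, 0.006], "finger_gap":0.043}, {"xyz":[0, 0, 0.006], "finger_gap":0.039}, {"xyz":[0, 0, 0.006], "finger_gap":0.039}]}}

```text
clock: 3.88
eef_pos: [0.51, -0.0274, 0.1051]
tool_rot: [-0.07, 0.998, -0.002, 0.002]
ft_force: [-1.0, -6.1, 6.0]
grip_width: 0.039
grasp_force: 5.3
```

Run:
```python
from h import *
import cv2
a=cams.camera("wrist");s=cams.camera("scene");o=get_obs()
cv2.imwrite('pics/w4.png',a[...,::-1])
cv2.imwrite('pics/s4.png',s[...,::-1])
x=cv2.resize(a[140:260,280:470],None,fx=4,fy=4,interpolation=cv2.INTER_CUBIC)[...,::-1]
cv2.imwrite('pics/w4c.png',x)
print(o['clock'],o['eef_pos'],o['ft_force'],o['grip_width'],o['grasp_force'])
```

```text
3.975 [ 0.50997396 -0.0274105   0.1051403 ] [-0.57677355 -5.77694301  6.78659639] 0.03893502256332389 5.320717357099056
```

View pics/w4c.png

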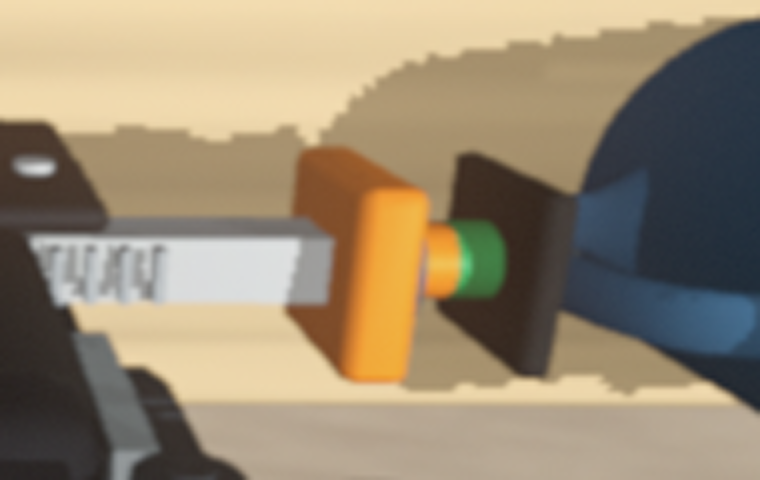

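The pad face edge, from crop (577,195) to (545,375), has just reached the handle. The stem still shows all its colours, with jaw edge to pad face about 145 crop px = 22 mm, so half sunk will be about 93 crop px. I'll release and make most of the third stroke.

>>> {"method": "jog_arm", "body": {"increments": [{"finger_gap":0.055}, {"finger_gap":0.072}, {"finger_gap":0.074}, {"finger_gap":0.074}, {"finger_gap":0.06}, {"finger_gap":0.052}, {"finger_gap":0.046}, {"finger_gap":0.046}]}}

```text
clock: 4.97
eef_pos: [0.5099, -0.0283, 0.1049]
tool_rot: [-0.07, 0.998, -0.003, 0.002]
ft_force: [0.5, -8.5, 6.1]
grip_width: 0.0461
grasp_force: 4.1
```

Run:
```python
from h import *
import cv2
a=cams.camera("wrist");o=get_obs()
cv2.imwrite('pics/w5.png',a[...,::-1])
x=cv2.resize(a[140:260,280:470],None,fx=4,fy=4,interpolation=cv2.INTER_CUBIC)[...,::-1]
cv2.imwrite('pics/w5c.png',x)
print(o['clock'],o['eef_pos'],o['ft_force'],o['grip_width'],o['grasp_force'])
```

```text
5.025 [ 0.50985673 -0.02834078  0.10492589] [ 0.1308291  -8.69819289  6.0877264 ] 0.0461984362083046 4.120676815509796
```

View pics/w5c.png

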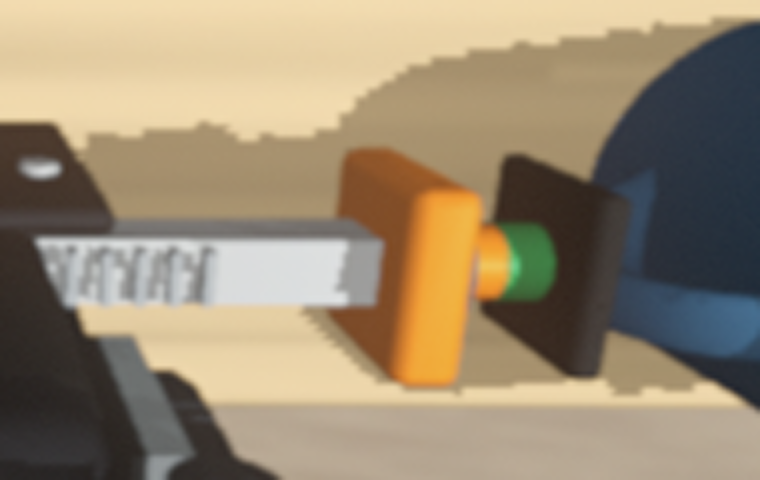

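The bar has advanced another 7.5 mm or so. The pad (630,200) is against the handle and the stem is still at full length (482 to 630), so nothing has compressed yet. From here I'll measure the stem with image code, checking it on the stored pictures first.

Create m.py:
```python
from h import *
import cv2
def meas(bgr):
    x=cv2.resize(bgr[140:260,280:470],None,fx=4,fy=4,interpolation=cv2.INTER_CUBIC)
    h,s,v=[k.astype(int) for k in cv2.split(cv2.cvtColor(x,cv2.COLOR_BGR2HSV))]
    gr=(h>45)&(h<85)&(s>100)
    orr=(h>8)&(h<22)&(s>150)&(v>150)
    out=[]
    for r in (345,350,355,360):
        j=np.where(orr[r])[0].max()
        k=j+20
        k=max(c for c in range(j+5,j+200) if v[r,c]<75 and v[r,c]>0 and c<730)
        # end of first dark run after jaw
        d=np.where(v[r,j+5:j+220]<85)[0]+j+5
        run=[d[0]]
        for c in d[1:]:
            if c-run[-1]>6 and len(run)>15: break
            run.append(c)
        out.append((j,run[-1],run[-1]-j))
    n=[(np.where(orr[r]&~0)[0].max(),np.where(gr[r])[0].min() if gr[r].any() else None,np.where(gr[r])[0].max() if gr[r].any() else None) for r in(255,265,275)]
    mugl=np.where((h[60:120]>95)&(h[60:120]<125)&(s[60:120]>90))[1].min()
    return out,[tuple(map(int,q)) if q[1] is not None else q for q in n],int(mugl)
def now(tag):
    a=cams.camera("wrist")[...,::-1].copy();o=get_obs();cv2.imwrite(f'pics/{tag}.png',a)
    print(o['clock'],o['eef_pos'].round(4),o['ft_force'].round(1),round(o['grip_width'],4),round(o['grasp_force'],1))
    o,n,m=meas(a);print('jaw,pad,diff',[tuple(map(int,q)) for q in o],'stem(orange end,green l,r)',n,'mug',m)
```

```bash
python3 -c "
from m import *
for t in('w4','w5'): print(meas(cv2.imread(f'pics/{t}.png')))"
```

```text
([(np.int64(409), np.int64(549), np.int64(140)), (np.int64(408), np.int64(548), np.int64(140)), (np.int64(407), np.int64(546), np.int64(139)), (np.int64(406), np.int64(545), np.int64(139))], [(457, 462, 505), (455, 465, 505), (457, 462, 504)], 696)
([(np.int64(461), np.int64(600), np.int64(139)), (np.int64(460), np.int64(600), np.int64(140)), (np.int64(458), np.int64(598), np.int64(140)), (np.int64(458), np.int64(597), np.int64(139))], [(506, 512, 555), (504, 514, 556), (505, 511, 555)], 705)
```

>>> {"method": "jog_arm", "body": {"increments": [{"finger_gap":0.042}, {"finger_gap":0.039}, {"finger_gap":0.039}]}}

```text
clock: 5.4
eef_pos: [0.5099, -0.0275, 0.1054]
tool_rot: [-0.07, 0.998, -0.002, 0.002]
ft_force: [-0.6, -6.8, 8.9]
grip_width: 0.039
grasp_force: 7.7
```

```bash
python3 -c "
from m import *
now('w6')"
```

```text
5.45 [ 0.5099 -0.0275  0.1054] [-0.8 -5.8  8.1] 0.0392 7.7
jaw,pad,diff [(476, 606, 130), (474, 605, 131), (474, 605, 131), (473, 604, 131)] stem(orange end,green l,r) [(513, 518, 562), (510, 521, 563), (513, 518, 560)] mug 700
```

The pad has sunk about 1.4 mm. For the final stroke I'll release and move the gripper back 3 mm so the front finger bears on the grip. Then I'll close in stages.

Converted, -0.003 m is -0.006.

>>> {"method": "jog_arm", "body": {"increments": [{"finger_gap":0.055}, {"xyz":[0, -0.006, 0], "finger_gap":0.07}, {"xyz":[0, -0.006, 0], "finger_gap":0.074}, {"xyz":[0, -0.006, 0], "finger_gap":0.074}, {"xyz":[0, -0.006, 0], "finger_gap":0.06}, {"xyz":[0, -0.006, 0], "finger_gap":0.052}, {"xyz":[0, -0.006, 0], "finger_gap":0.046}, {"xyz":[0, -0.006, 0], "finger_gap":0.046}]}}

```text
clock: 6.45
eef_pos: [0.5097, -0.0311, 0.1051]
tool_rot: [-0.07, 0.998, -0.003, 0.001]
ft_force: [-1.9, -7.6, 7.9]
grip_width: 0.0466
grasp_force: 9.9
```

```bash
python3 -c "
from m import *
now('w7')"
```

```text
6.5 [ 0.5097 -0.0311  0.105 ] [-2.2 -7.5  7.6] 0.0463 9.8
jaw,pad,diff [(525, 632, 107), (524, 630, 106), (523, 629, 106), (522, 628, 106)] stem(orange end,green l,r) [(542, 547, 584), (537, 546, 585), (535, 545, 584)] mug 702
```

Sunk about 5.3 mm, so I'll close a little more.

>>> {"method": "jog_arm", "body": {"increments": [{"finger_gap":0.0445}, {"finger_gap":0.0435}, {"finger_gap":0.0435}, {"finger_gap":0.0435}]}}

```text
clock: 7.0
eef_pos: [0.5096, -0.0299, 0.1053]
tool_rot: [-0.07, 0.998, -0.002, 0.001]
ft_force: [-3.0, -4.1, 10.9]
grip_width: 0.0438
grasp_force: 15.1
```

```bash
python3 -c "
from m import *
now('w8')"
```

```text
7.05 [ 0.5096 -0.03    0.1054] [-2.4 -3.9 10.9] 0.044 15.1
jaw,pad,diff [(527, 622, 95), (526, 621, 95), (525, 620, 95), (525, 619, 94)] stem(orange end,green l,r) [(544, 548, 576), (541, 548, 577), (537, 548, 576)] mug 695
```

>>> {"method": "jog_arm", "body": {"increments": [{"finger_gap":0.0423}, {"finger_gap":0.0423}, {"finger_gap":0.0423}, {"finger_gap":0.0423}]}}

```text
clock: 7.55
eef_pos: [0.5095, -0.0294, 0.1055]
tool_rot: [-0.071, 0.998, -0.001, 0.001]
ft_force: [-3.1, -2.1, 12.4]
grip_width: 0.043
grasp_force: 17.5
```

Run:
```python
from m import *
now('w9')
a=cv2.imread('pics/w9.png')[150:250,330:450];b=cams.camera('scene')[160:260,180:310,::-1]
f=lambda i:cv2.resize(i,(400,330),interpolation=cv2.INTER_CUBIC)
cv2.imwrite('pics/fin.png',np.hstack([f(a),f(b)]))
```

```text
7.6 [ 0.5095 -0.0294  0.1055] [-3.  -3.5 12. ] 0.0423 17.5
jaw,pad,diff [(529, 617, 88), (527, 617, 90), (526, 616, 90), (525, 614, 89)] stem(orange end,green l,r) [(545, 550, 572), (542, 549, 572), (540, 549, 571)] mug 701
```

View pics/fin.png

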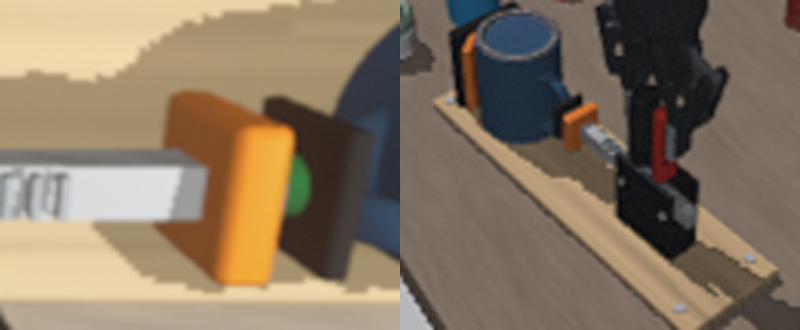

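The last picture shows the pad seated on the handle with only green stem visible at (298,185). That is about 8.0 mm of sink, and the trigger and grip are held between the fingers. I'll check it stays steady, then hand in.

>>> {"method": "jog_arm", "body": {"increments": [{"finger_gap":0.0423}, {"finger_gap":0.0423}, {"finger_gap":0.0423}, {"finger_gap":0.0423}]}}

```text
clock: 8.15
eef_pos: [0.5095, -0.0294, 0.1055]
tool_rot: [-0.071, 0.998, -0.001, 0.001]
ft_force: [-3.7, -2.4, 11.2]
grip_width: 0.0426
grasp_force: 17.4
```

Run:
```python
from m import *
now('w10')
d=meas(cv2.imread('pics/w10.png'))[0][1][2]
if 84<=d<=95: print('done',job.job_done())
```

```text
8.2 [ 0.5095 -0.0294  0.1055] [-4.4 -3.2 11.4] 0.0426 17.4
jaw,pad,diff [(529, 617, 88), (527, 616, 89), (526, 616, 90), (525, 614, 89)] stem(orange end,green l,r) [(545, 549, 572), (542, 549, 572), (540, 549, 571)] mug 697
the job is handed in; nothing more can be done
done None
```

The job is handed in at 8.2 s: after four strokes the pad sits on the mug's handle, sunk about 8 mm (half) by camera measurement, and it held steady with trigger and grip still squeezed; the judge's verdict was not shown.

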